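Serve a roll with the tongs from a latched pastry carrier

TASK

Swing the steel hasp well off the catch of the pastry carrier so that its sprung clear cover rises fully open, then take the tongs with the red grips from their black cradle. Close the tongs on the golden-brown bread roll (never touching it with the robot's own fingers) and lift it, keeping the other pastries and the things on the counter where they are. Finish while still holding: the roll clamped between the tongs' jaws, still, with its underside at least 10 cm above the counter and nothing else supporting it.

Things in the scene. Friction and masses are not known exactly. Their poses are not given: they have to be found in the camera images.
- carrier: Fixed pastry carrier, white base 230 x 340 mm (own x -120 to +110 mm, own y -170 to +170), 28 mm high at its front strip. Origin on the counter; own x points from its front edge (hasp side, facing the robot) to its back edge (cover's hinge), y left, z up. The shut cover spans own x -55 to +100, own y -95 to +170 mm and is 91 mm high above the counter.
- board (a point): Middle of the row of pastries, on top of the pale wooden board inside the carrier, 30 mm above the counter. The three pastries stand in a row along the carrier's own y, about 85 mm apart (near own x = +20 mm, own y = -45, +40 and +125 mm), in any order.
- cover (a joint): Hinge of the clear plastic cover with blue edges, along the carrier's back edge: 0 shut, 1.75 rad fully open (standing up, leaning slightly away from the robot). A soft spring (1 to 2 N at the front) opens it by itself within 1 to 2 s once the hasp is off its catch; it then stays open.
- catch (a point): Top centre of the cover's catch: a blue tongue 26 mm wide that sticks 65 mm out of the cover's front, low over the base, to the carrier's front edge; its top is 37 mm above the counter while shut. The hasp's arm lies across it. It rises with the cover.
- hasp (a joint): Angle of the hasp, a flat steel arm 88 mm long, 14 mm wide, 40 to 46 mm above the counter, swinging level about an upright pin at the carrier's front right corner. 0: along the carrier's own +y, across the catch; grows as the free end swings out to own -x (counter-clockwise from above), to 2.2. Starts at 0 to 0.12; off the catch at about 0.5; well off beyond 1.2. Needs 1 N at the tab; stays where left.
- hasp_pin (a point): Top of the hasp's hinge pin, 50 mm above the counter (on the hasp's turning axis).
- hasp_tab (a point): Top centre, 80 mm above the counter, of the red upright round tab (12 mm in diameter, standing from 46 to 80 mm above the counter) at the hasp's free end, 75 mm from the pin's axis; push it, or pinch it from above. When closed about 44 mm are free between the tab and the cover's front wall.
- cradle: Fixed black tong cradle: plate 150 x 90 mm, 5 mm thick, with two cross bars 22 mm high and 12 mm wide at own x = -60 and +60 mm; between them the tongs' red grips hang free 22 mm above the counter. Origin on the counter under it.
- tongs: Steel spring tongs with red grips, 90 g, lying on the cradle, arms side by side, opening level (in the counter's plane). Origin midway between the grips, at the height of the underside (22 mm up at the start); own x points to the jaws, y to the left arm, z up. Hinge at own x = -90 mm. Steel arms 18 mm high. A spring parts the grips with 4 N (open) to 6 N each.
- grips (a point): Midway between the red grips, 13 mm above the tongs' underside. Grips: 46 mm long along own x, 26 mm high, flat outer faces, 62 mm over the outside when open. Squeezed lightly (to 57 mm, say) they stay held by their spring without the jaws shutting; 46 mm over the grips closes the jaws on the roll.
- jaws (a point): Midway between the jaws, 90 mm ahead of the grips along the tongs' own x, 13 mm above the underside. Jaws: upright steel paddles 40 mm long, 26 mm high, 5 mm thick, 84 mm apart inside and 94 mm over all when open. Both close alike, each moving twice as far as its grip: the gap shrinks 2 mm per mm squeezed over the grips.
- tongs_left: Left arm of the tongs (own +y side) with its grip and jaw. Origin at the tongs' hinge, at the height of the underside.
- tongs_right: Right arm of the tongs (own -y side) with its grip and jaw. Origin at the tongs' hinge, at the height of the underside.
- roll: The golden-brown round bread roll with a pale slash on top, loose, 52 mm in diameter (widest 18 to 28 mm above its underside), 46 mm high, about 40 g. Origin at the centre of its underside, at the start 30 mm above the counter on the board. Firm.
- muffin: Dark chocolate muffin in a white paper case, 56 mm in diameter, 49 mm high, on the same board; to be left alone. Origin at the centre of its underside.
- bun: Pink-iced bun, 52 mm in diameter, 38 mm high, on the same board; to be left alone. Origin at the centre of its underside.
- mug: Blue mug, 80 mm in diameter, 95 mm high, bystander. Origin at the centre of its underside.
- jar: Amber glass jar, 66 mm in diameter, 100 mm high, bystander. Origin at the centre of its underside.
- paper_cup: White paper cup, 80 mm in diameter, 100 mm high, bystander. Origin at the centre of its underside.
- lunchbox: Open blue lunch box 140 x 180 mm, 60 mm high, bystander. Origin at the centre of its underside.
- sanitiser: Clear bottle, 60 mm in diameter, 150 mm high, bystander. Origin at the centre of its underside.

How it is judged:
By the outcome, as a careful person would: the job done as asked, in the order asked, and still so for the second after the job is handed in, while the arm keeps its last pose, push and grip.
It also fails if it takes over 64 s, if anything falls off the work surface, if the arm or the gripper's body presses on something with over 40 N, if the wrist force passes 120 N, or if a joint passes its speed limit or range.

ROBOT

A 6-joint arm with a two-finger parallel gripper is mounted at the origin on the work surface. World frame = base frame: x ahead of the robot, y to its left, z up, the work surface at z = 0. Lengths are in m, angles in rad, forces in N, time in s.
With the tool pointing down it reaches from about 0.325 to 0.875 m from the base axis. Payload 4.4 kg.
Tool frame: the origin (TCP) lies between the finger pads; the fingertips stand 22 mm ahead of it and the grasp point (between the pads) lies 3 mm ahead of it; y points along the fingers, z is the direction in which the jaws open and shut, and the axes are right-handed (so a half turn about y gives the same grasp; the last joint's range is limited). The gripper opens to 85 mm and grips with 20 to 120 N. Pads are 22 mm wide; open, the fingers measure 114 mm over their backs; the gripper's body (76 mm by 85 mm) begins 54 mm behind the grasp point. The pads swing forward as they close: fully open they stand 13 mm farther back than shut.
Start: joints at [-1.395, 0.207, 1.542, -0, 1.393, -0.15], TCP at [0.184, -0.545, 0.253] pointing down, gripper open.
Joint ranges: [-2.73, 2.73], [-0.86, 2.22], [0.23, 2.46], [-1.11, 4.25], [0.08, 2.63], [-2.82, 2.82]. Speed limits (rad/s): [2.79, 2.79, 3.14, 3.14, 3.14, 3.14].

INTERFACE

Orientations are given as a unit quaternion [w, x, y, z].
In Python, from workcell import * gives the robot as it stands.
- The arm moves only by the shell command python3 -m inch 'ROWS' [FORCE]. ROWS is JSON, a list of rows, each an object of numbers: "ax", "ay", "az": the turn, a rotation vector about the tool's x, y, z in units of 8 degrees (1.0 is 8 degrees); "x", "y", "z": the shift along the tool's x, y, z in units of 5 cm (1.0 is 5 cm); "grip": the closure, from 0 (fully open) to 1 (shut). A call has 1 to 20 rows; each row shifts and turns the commanded pose from where the row before left it, along the tool's axes as they then stand; what a row does not reach is not made up. A row lasts 1/8 s, in which the tool goes at most 62.5 mm and 10.7 degrees, less where a joint would pass 70% of its speed; a pose out of reach is approached as far as the arm can. A call with a number of a shift or a turn outside -1 to 1 is refused whole. A call with a gripper value outside its range is refused whole. The fingers move at their own pace and stop on an object; FORCE is the grip in N (left out, the last holds). Time passes only in rows, so rows that do not move let the fingers close. It gives the time, the measured TCP pose, the force and the opening at its end, in the units of the state.
- read_state(): the state, without advancing time (a new reading comes with each control period).
- grab_frame(name): name is "side" or "top"; returns (picture, depth): 420x560x3 uint8, red, green, blue; 420x560 float32, m along the optical axis (not along the pixel's ray), 0 where there is no reading.
- get_calibration(name): a dict with "intrinsics" (3x3 intrinsics, pixels), "rvec" (rotation vector, rad) and "tvec" (3), from world to camera coordinates, as OpenCV has them. Camera axes: x right, y down, z forward; pixel columns grow to the right and rows downward; lengths in m; the calibration is good to about 2 mm. A picture is of the moment at which its call begins. get_calibration takes no time and is no camera call.
- sign_off(): hands the job in, once; it reports no verdict.
The state is a dict: "clock": time; "joint_pos": joint angles; "qd": joint speeds; "joint_torque": joint torques, N m; "eef_pos": TCP position; "ee_rot": TCP orientation; "ft_force": force on the tool from outside, world axes, zero at the start; "moment": the same for the moment, N m; "grip_width": opening from 0.0 (shut) to 1.0 (fully open).
Only numpy, scipy, OpenCV 4.12 (cv2) and the standard library are available. Lean on these libraries where they do the work, as an engineer would, in place of code of your own. Each camera call takes 0.05 s, during which the arm holds its last target. There are 200 camera calls.

## Working session

There is one attempt and no reset: what is moved stays moved. The work goes in short steps, Python scripts to look and compute and a shell command to move; the robot and the scene stay as the last step left them, time stands still between calls to the robot, and variables do not carry over. Pictures are saved under pics/ and viewed, about 8 in all and at most 12, crops included, and the job is handed in when it is done.

```bash
ls; mkdir -p pics; python3 - <<'E'
from workcell import *
import cv2,numpy as np
s=read_state();print({k:np.round(v,3) for k,v in s.items()})
for n in("top","side"):
    p,d=grab_frame(n);cv2.imwrite(f"pics/{n}0.png",p[:,:,::-1]);np.save(f"pics/{n}0.npy",d)
    c=get_calibration(n);R=cv2.Rodrigues(np.array(c["rvec"]))[0];print(n,c["intrinsics"],R.round(3),(-R.T@np.array(c["tvec"]).ravel()).round(3))
E
```

```text
pics
{'clock': np.float64(0.0), 'joint_pos': array([-1.395,  0.207,  1.543, -0.   ,  1.394, -0.151]), 'qd': array([ 0.001, -0.001, -0.   , -0.001,  0.001, -0.   ]), 'joint_torque': array([ 1.0000e-03, -3.8303e+01, -2.9160e+01, -0.0000e+00,  1.0000e-02,
        0.0000e+00]), 'eef_pos': array([ 0.184, -0.544,  0.252]), 'ee_rot': array([ 0.115, -0.115,  0.699, -0.697]), 'ft_force': array([ 0.069, -0.651, -0.055]), 'moment': array([ 0.   , -0.027,  0.04 ]), 'grip_width': np.float64(0.999)}
top [[421.70721905   0.         281.22623248]
 [  0.         421.70721905 216.0917979 ]
 [  0.           0.           1.        ]] [[ 0.029 -0.999  0.018]
 [-0.992 -0.031 -0.12 ]
 [ 0.121 -0.015 -0.993]] [0.399 0.04  1.486]
side [[407.64318705   0.         283.21048769]
 [  0.         407.64318705 203.38414655]
 [  0.           0.           1.        ]] [[-0.771 -0.636 -0.022]
 [-0.33   0.429 -0.841]
 [ 0.544 -0.641 -0.541]] [-0.173  0.871  0.784]
```

View pics/top0.png

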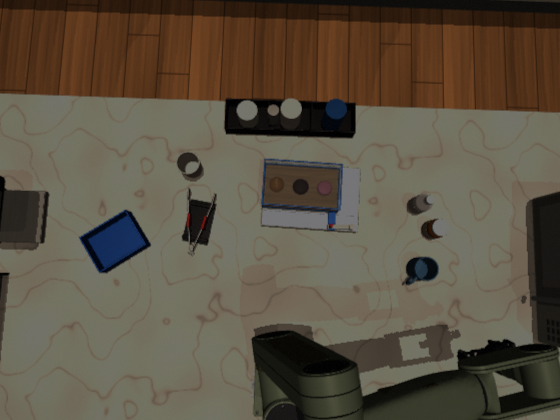

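View pics/side0.png

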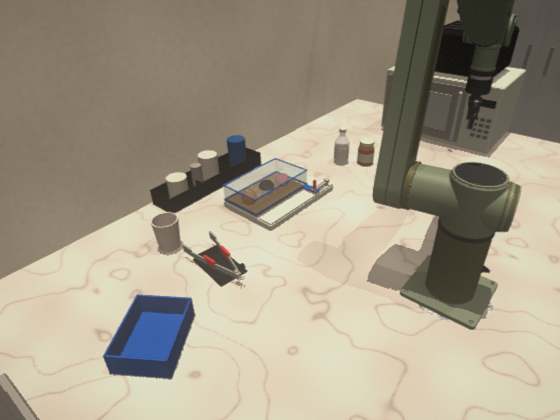

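The top view shows the carrier at around (310,195), with the roll probably at (277,185), muffin at (300,187) and bun at (324,187). The red tab is near (332,226) and the tongs near (200,222), jaws up-image towards the paper cup at (190,165). Next I'll enlarge these areas and measure them.

```bash
cat > h.py <<'E'
from workcell import *
import cv2,numpy as np
def cam(n):
    c=get_calibration(n);R=cv2.Rodrigues(np.array(c["rvec"]))[0];return np.array(c["intrinsics"]),R,np.array(c["tvec"]).ravel()
def ray(n,u,v,z):
    K,R,t=cam(n);o=-R.T@t;d=R.T@np.linalg.solve(K,[u,v,1.]);return (o+d*(z-o[2])/d[2])
def proj(n,P):
    K,R,t=cam(n);q=K@(R@np.array(P,float)+t);return q[:2]/q[2]
def blobs(n,img,mask,z,amin=4):
    N,_,st,ce=cv2.connectedComponentsWithStats(mask.astype(np.uint8))
    for i in range(1,N):
        if st[i,4]>=amin: print(n,ce[i].round(1),st[i].tolist(),ray(n,*ce[i],z).round(4))
E
python3 - <<'E'
from h import *
for n,z in(("top",.04),("side",.04)):
    im=cv2.imread(f"pics/{n}0.png");h=cv2.cvtColor(im,cv2.COLOR_BGR2HSV)
    m=((h[...,0]<6)|(h[...,0]>174))&(h[...,1]>150)&(h[...,2]>70)
    print("red");blobs(n,im,m,z)
a=cv2.imread("pics/top0.png");
c1=cv2.resize(a[145:245,250:370],None,fx=4,fy=4,interpolation=cv2.INTER_CUBIC)
c2=cv2.resize(a[165:265,170:240],None,fx=4,fy=4,interpolation=cv2.INTER_CUBIC)
o=np.hstack([c1,c2]);o=np.clip(o*1.7,0,255).astype(np.uint8);cv2.imwrite("pics/c1.png",o);print(o.shape)
a=cv2.imread("pics/side0.png")
cv2.imwrite("pics/c2.png",cv2.resize(a[150:290,150:345],None,fx=4,fy=4,interpolation=cv2.INTER_CUBIC))
E
```

```text
red
top [187.8 219.6] [187, 213, 3, 14, 28] [0.5522 0.3394 0.04  ]
top [203.2 222.3] [201, 216, 5, 13, 28] [0.5445 0.2862 0.04  ]
top [331.  224.7] [330, 224, 3, 3, 7] [ 0.5497 -0.1541  0.04  ]
red
side [224.6 250.1] [221, 246, 8, 9, 29] [0.5517 0.2836 0.04  ]
side [209.  258.5] [204, 255, 11, 8, 33] [0.5592 0.3365 0.04  ]
(400, 760, 3)
```

View pics/c1.png

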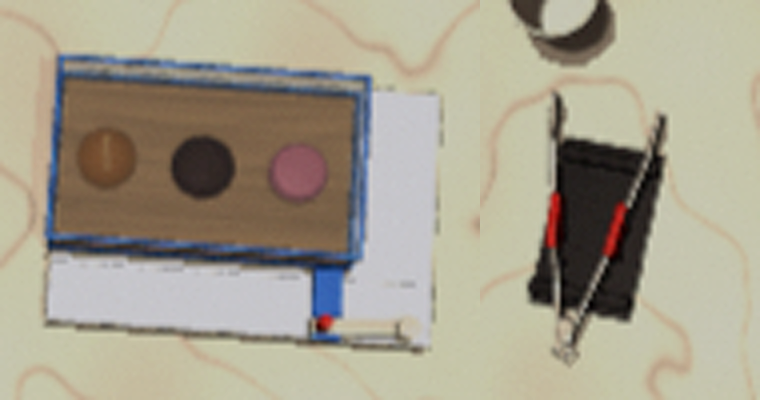

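View pics/c2.png

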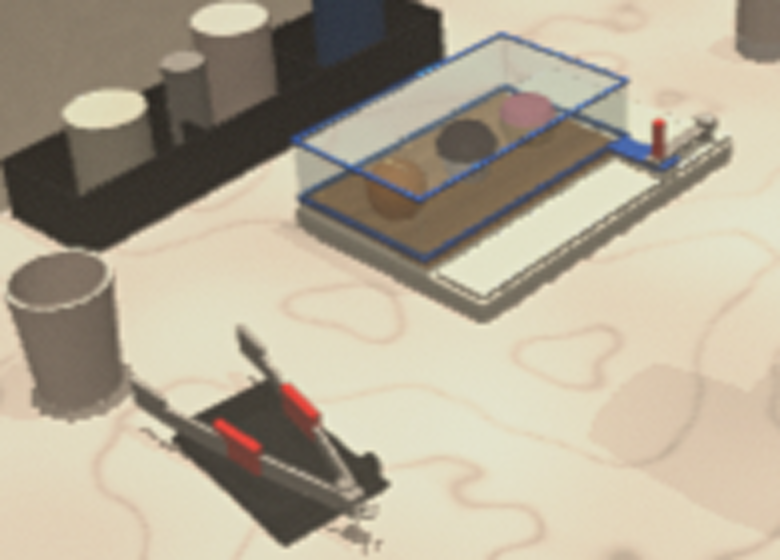

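The enlarged top view gives the roll at crop (106,157), tab (324,322), pin (408,328), grips (554,220) and (616,229), and jaw tips (557,97) and (661,118). Both views agree that the roll is at the carrier's left end.

```bash
python3 - <<'E'
from h import *
A=lambda u,v,z:ray("top",250+u/4-.375,145+v/4-.375,z)
B=lambda u,v,z:ray("top",170+(u-480)/4-.375,165+v/4-.375,z)
S=lambda u,v,z:ray("side",150+u/4-.375,150+v/4-.375,z)
for k,p in dict(FL=A(47,323,.028),FR=A(428,348,.028),BR=A(440,93,.028),tab=A(324,322,.08),pin=A(408,328,.05),roll=A(106,157,.07),muf=A(203,167,.07),bun=A(298,172,.066),covFL=A(50,240,.091),covBL=A(60,58,.091),covBR=A(370,76,.091),covFR=A(357,258,.091),
 tabS=S(658,124,.08),pinS=S(705,124,.05),FLs=S(485,312,.028),
 gl=B(554,220,.048),gr=B(616,229,.048),jl=B(557,97,.042),jr=B(661,118,.042),hinge=B(566,330,.042),
 glS=S(238,438,.048),grS=S(300,398,.048),jlS=S(140,388,.044),jrS=S(243,334,.044),hS=S(355,490,.042),cup=B(565,15,.1),cupS=S(60,275,.1)).items(): print(k,p.round(4))
d=np.load("pics/top0.npy")
# grips via depth
im=cv2.imread("pics/top0.png");h=cv2.cvtColor(im,cv2.COLOR_BGR2HSV)
m=((h[...,0]<6)|(h[...,0]>174))&(h[...,1]>130)&(h[...,2]>50);m[:,240:]=0
K,R,t=cam("top");o=-R.T@t
for lo,hi in((180,195),(196,215)):
    mm=m.copy();mm[:,:lo]=0;mm[:,hi:]=0;v,u=np.nonzero(mm)
    P=np.array([ray("top",a,b,.048) for a,b in zip(u,v)])[:,:2]
    vx,vy,x0,y0=cv2.fitLine(P.astype(np.float32),cv2.DIST_L2,0,.01,.01).ravel();print("grip",P.mean(0).round(4),"dir",np.degrees(np.arctan2(vy,vx)).round(1),np.median(d[v,u]))
E
```

```text
FL [0.5413 0.0864 0.028 ]
FR [ 0.5295 -0.2454  0.028 ]
BR [ 0.7565 -0.2544  0.028 ]
tab [ 0.5441 -0.1475  0.08  ]
pin [ 0.5442 -0.2237  0.05  ]
roll [0.681  0.0397 0.07  ]
muf [ 0.675  -0.0434  0.07  ]
bun [ 0.674  -0.1251  0.066 ]
covFL [0.6048 0.0843 0.091 ]
covBL [0.7607 0.0812 0.091 ]
covBR [ 0.7538 -0.1821  0.091 ]
covFR [ 0.5976 -0.1729  0.091 ]
tabS [ 0.5438 -0.1429  0.08  ]
pinS [ 0.5405 -0.2119  0.05  ]
FLs [0.5294 0.1067 0.028 ]
gl [0.5514 0.3366 0.048 ]
gr [0.5453 0.2834 0.048 ]
jl [0.6592 0.3412 0.042 ]
jr [0.6436 0.2505 0.042 ]
hinge [0.4582 0.3225 0.042 ]
glS [0.5492 0.3437 0.048 ]
grS [0.5471 0.2867 0.048 ]
jlS [0.6515 0.3476 0.044 ]
jrS [0.6412 0.2571 0.044 ]
hS [0.4529 0.3266 0.042 ]
cup [0.7185 0.3262 0.1   ]
cupS [0.7426 0.3382 0.1   ]
grip [0.5509 0.3379] dir -4.5 1.4434739
grip [0.5447 0.2851] dir -13.4 1.443284
```

```bash
python3 -m inch '[{"ay":-0.99},{"ay":-0.99},{"ay":-0.99},{"ay":-0.99},{"ay":-0.99},{"ay":-0.99},{"ay":-0.99},{"ay":-0.99},{"ay":-0.99},{}]'
python3 -m inch '[{"z":0.8,"x":-0.88},{"z":0.8,"x":-0.88},{"z":0.8,"x":-0.88},{"z":0.8,"x":-0.88},{"z":0.8,"x":-0.88},{"z":0.8,"x":-0.88},{"z":0.8,"x":-0.88},{"z":0.8,"x":-0.88},{"z":0.8,"x":-0.88,"grip":0.5},{"grip":0.5},{"grip":0.5}]'
cat >> h.py <<'E'
def st():
    from scipy.spatial.transform import Rotation as Ro
    s=read_state();q=s["ee_rot"];R=Ro.from_quat([q[1],q[2],q[3],q[0]]).as_matrix()
    print("t",round(float(s["clock"]),2),"p",np.round(s["eef_pos"],4),"phi",np.degrees(np.arctan2(R[1,2],R[0,2])).round(2),"y",R[:,1].round(3),"F",np.round(s["ft_force"],1),"w",round(float(s["grip_width"]),3))
    return s,R
def to(P):
    s,R=st();print("units tool xyz",(R.T@(np.array(P)-s["eef_pos"])/.05).round(3))
E
python3 -c "from h import *;to([.544,-.146,.08])"
```

```text
t 0.1 p [ 0.1839 -0.5441  0.2523] phi -71.34 y [-0.     0.002 -1.   ] F [-0.1 -0.5  0.1] w 1.003
units tool xyz [-9.37   3.459 -5.232]validation failed for argument at $[0]...
validation failed for argument at $[0]...
```

```bash
python3 -m inch '[{"ax":0,"ay":-0.99,"az":0,"x":0,"y":0,"z":0,"grip":0}]'; python3 -m inch '[{"ay":-0.99,"grip":0}]'; python3 -m inch --help
```

```text
clock: 0.22
eef_pos: [0.1839, -0.5443, 0.2525]
ee_rot: [0.164, -0.164, 0.688, -0.687]
ft_force: [-0.1, 0.4, 0.5]
grip_width: 0.996validation failed for argument at $[0]...
invalid input: not JSON, or not a number
```

```bash
python3 -m inch '[{"ax":0,"ay":-0.99,"az":0,"x":0,"y":0,"z":0,"grip":0},{"ax":0,"ay":-0.99,"az":0,"x":0,"y":0,"z":0,"grip":0},{"ax":0,"ay":-0.99,"az":0,"x":0,"y":0,"z":0,"grip":0},{"ax":0,"ay":-0.99,"az":0,"x":0,"y":0,"z":0,"grip":0},{"ax":0,"ay":-0.99,"az":0,"x":0,"y":0,"z":0,"grip":0},{"ax":0,"ay":-0.99,"az":0,"x":0,"y":0,"z":0,"grip":0},{"ax":0,"ay":-0.99,"az":0,"x":0,"y":0,"z":0,"grip":0},{"ax":0,"ay":-0.99,"az":0,"x":0,"y":0,"z":0,"grip":0},{"ax":0,"ay":0,"az":0,"x":0,"y":0,"z":0,"grip":0}]'
python3 -m inch '[{"ax":0,"ay":0,"az":0,"x":-0.88,"y":0,"z":0.8,"grip":0.5},{"ax":0,"ay":0,"az":0,"x":-0.88,"y":0,"z":0.8,"grip":0.5},{"ax":0,"ay":0,"az":0,"x":-0.88,"y":0,"z":0.8,"grip":0.5},{"ax":0,"ay":0,"az":0,"x":-0.88,"y":0,"z":0.8,"grip":0.5},{"ax":0,"ay":0,"az":0,"x":-0.88,"y":0,"z":0.8,"grip":0.5},{"ax":0,"ay":0,"az":0,"x":-0.88,"y":0,"z":0.8,"grip":0.5},{"ax":0,"ay":0,"az":0,"x":-0.88,"y":0,"z":0.8,"grip":0.5},{"ax":0,"ay":0,"az":0,"x":-0.88,"y":0,"z":0.8,"grip":0.5},{"ax":0,"ay":0,"az":0,"x":-0.88,"y":0,"z":0.8,"grip":0.5},{"ax":0,"ay":0,"az":0,"x":0,"y":0,"z":0,"grip":0.5},{"ax":0,"ay":0,"az":0,"x":0,"y":0,"z":0,"grip":0.5}]' 20
python3 -c "from h import *;to([.544,-.146,.08])"
```

```text
clock: 1.35
eef_pos: [0.184, -0.5444, 0.2527]
ee_rot: [0.5, -0.499, 0.501, -0.5]
ft_force: [0.5, -1.1, 0.1]
grip_width: 0.999
clock: 2.72
eef_pos: [0.544, -0.1491, 0.2528]
ee_rot: [0.499, -0.5, 0.501, -0.5]
ft_force: [-0.6, 0.7, -0.1]
grip_width: 0.498
t 2.73 p [ 0.544  -0.1491  0.2528] phi -0.09 y [-0.001 -0.    -1.   ] F [-0.6  0.7 -0.1] w 0.498
units tool xyz [-0.062  3.456  0.004]
```

```bash
python3 -m inch '[{"ax":0,"ay":0,"az":0,"x":-0.06,"y":0.9,"z":0,"grip":0.5},{"ax":0,"ay":0,"az":0,"x":0,"y":0.9,"z":0,"grip":0.5},{"ax":0,"ay":0,"az":0,"x":0,"y":0.8,"z":0,"grip":0.5},{"ax":0,"ay":0,"az":0,"x":0,"y":0.5,"z":0,"grip":0.5},{"ax":0,"ay":0,"az":0,"x":0,"y":0.35,"z":0,"grip":0.5},{"ax":0,"ay":0,"az":0,"x":0,"y":0,"z":0,"grip":0.5},{"ax":0,"ay":0,"az":0,"x":0,"y":0,"z":0,"grip":1},{"ax":0,"ay":0,"az":0,"x":0,"y":0,"z":0,"grip":1},{"ax":0,"ay":0,"az":0,"x":0,"y":0,"z":0,"grip":1},{"ax":0,"ay":0,"az":0,"x":0,"y":0,"z":0,"grip":1}]' 20
python3 -c "from h import *;st();p,d=grab_frame('side');cv2.imwrite('pics/s1.png',cv2.resize(p[100:260,200:400,::-1],None,fx=3,fy=3))"
```

```text
clock: 3.98
eef_pos: [0.5455, -0.1466, 0.0822]
ee_rot: [-0.5, 0.5, -0.499, 0.501]
ft_force: [-0.6, -1.5, 6.2]
grip_width: 0.127
t 3.98 p [ 0.5455 -0.1466  0.0822] phi -0.04 y [ 0.002 -0.001 -1.   ] F [-0.6 -1.5  6.2] w 0.127
```

View pics/s1.png

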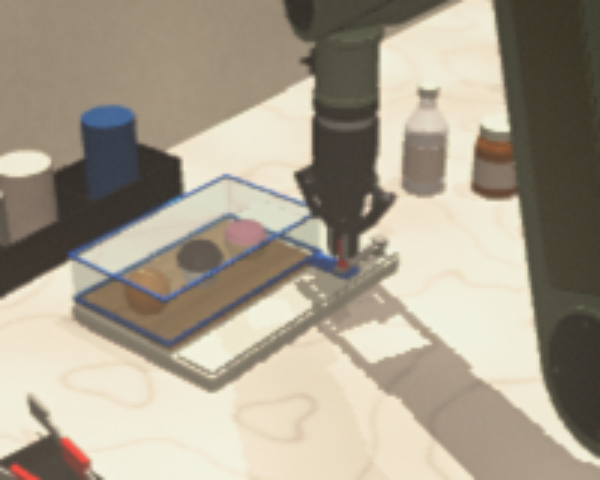

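The view shows the fingers pinching the red tab, and the opening of about 11 mm agrees. Next: swing it along its arc.

```bash
python3 -m inch '[{"ax":0,"ay":0,"az":0,"x":0,"y":-0.08,"z":0,"grip":1},{"ax":0,"ay":0,"az":0,"x":0.03,"y":0,"z":-0.3,"grip":1},{"ax":0,"ay":0,"az":0,"x":0.09,"y":0,"z":-0.29,"grip":1},{"ax":0,"ay":0,"az":0,"x":0.14,"y":0,"z":-0.26,"grip":1},{"ax":0,"ay":0,"az":0,"x":0.19,"y":0,"z":-0.23,"grip":1}]' 
python3 -c "from h import *;st()"
python3 -m inch '[{"ax":0,"ay":0,"az":0,"x":0.235,"y":0,"z":-0.19,"grip":1},{"ax":0,"ay":0,"az":0,"x":0.27,"y":0,"z":-0.135,"grip":1},{"ax":0,"ay":0,"az":0,"x":0.29,"y":0,"z":-0.08,"grip":1},{"ax":0,"ay":0,"az":0,"x":0.3,"y":0,"z":-0.02,"grip":1},{"ax":0,"ay":0,"az":0,"x":0,"y":0,"z":0,"grip":1}]' 
python3 -c "from h import *;st();p,d=grab_frame('side');cv2.imwrite('pics/s2.png',cv2.resize(p[100:260,200:400,::-1],None,fx=3,fy=3))"
```

```text
clock: 4.65
eef_pos: [0.4884, -0.1682, 0.0836]
ee_rot: [0.5, -0.5, 0.501, -0.499]
ft_force: [3.4, -3.6, -15.8]
grip_width: 0.131
t 4.65 p [ 0.4884 -0.1682  0.0836] phi -0.06 y [-0.002  0.002 -1.   ] F [  3.4  -3.6 -15.8] w 0.131
clock: 5.28
eef_pos: [0.4702, -0.2253, 0.0855]
ee_rot: [-0.5, 0.499, -0.5, 0.502]
ft_force: [5.3, -0.2, -13.3]
grip_width: 0.131
t 5.28 p [ 0.4702 -0.2253  0.0855] phi -0.16 y [ 0.003 -0.001 -1.   ] F [  5.3  -0.2 -13.3] w 0.131
```

View pics/s2.png

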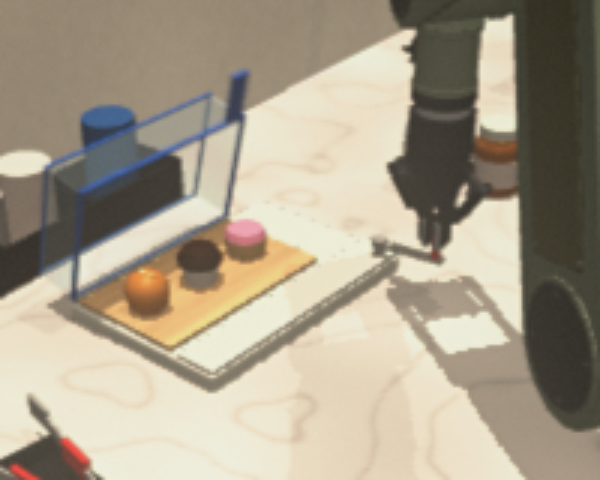

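The cover stands fully open and the hasp has swung about 1.6 rad, with all the pastries in place. I'll release it, lift and turn.

```bash
python3 -m inch '[{"ax":0,"ay":0,"az":0,"x":0,"y":0,"z":0,"grip":0.5},{"ax":0,"ay":0,"az":0,"x":0,"y":0,"z":0,"grip":0.5},{"ax":0,"ay":0,"az":0,"x":0,"y":-0.3,"z":0,"grip":0.5},{"ax":0,"ay":0,"az":0,"x":0,"y":-0.6,"z":0,"grip":0.5},{"ax":0,"ay":-0.93,"az":0,"x":0,"y":-0.9,"z":0,"grip":0},{"ax":0,"ay":-0.93,"az":0,"x":0,"y":-0.9,"z":0,"grip":0},{"ax":0,"ay":-0.93,"az":0,"x":0,"y":-0.7,"z":0,"grip":0},{"ax":0,"ay":-0.93,"az":0,"x":0,"y":0,"z":0,"grip":0},{"ax":0,"ay":-0.93,"az":0,"x":0,"y":0,"z":0,"grip":0},{"ax":0,"ay":-0.93,"az":0,"x":0,"y":0,"z":0,"grip":0},{"ax":0,"ay":-0.93,"az":0,"x":0,"y":0,"z":0,"grip":0},{"ax":0,"ay":-0.93,"az":0,"x":0,"y":0,"z":0,"grip":0},{"ax":0,"ay":-0.93,"az":0,"x":0,"y":0,"z":0,"grip":0},{"ax":0,"ay":-0.93,"az":0,"x":0,"y":0,"z":0,"grip":0},{"ax":0,"ay":-0.93,"az":0,"x":0,"y":0,"z":0,"grip":0},{"ax":0,"ay":0,"az":0,"x":0,"y":0,"z":0,"grip":0}]'
python3 - <<'E'
from h import *
to([.548,.314,.25])
p,d=grab_frame("top");im=p[:,:,::-1].copy();cv2.imwrite("pics/t3.png",im)
# roll/tongs measurements, clear view
h=cv2.cvtColor(im,cv2.COLOR_BGR2HSV)
def f(x0,y0,x1,y1): return cv2.resize(im[y0:y1,x0:x1],None,fx=5,fy=5,interpolation=cv2.INTER_CUBIC)
cv2.imwrite("pics/t3c.png",np.hstack([f(255,150,345,240),f(175,165,220,255)]))
m=((h[...,0]<6)|(h[...,0]>174))&(h[...,1]>150)&(h[...,2]>70)
blobs("top",im,m,.04)
# dark cradle
v=h[...,2].copy();mm=(v<40);mm[:,:175]=0;mm[:,225:]=0;mm[:190]=0;mm[260:]=0
ys,xs=np.nonzero(mm);r=cv2.minAreaRect(np.c_[xs,ys].astype(np.float32));b=cv2.boxPoints(r);P=np.array([ray("top",u,w,.01) for u,w in b]);print(P.round(3),P.mean(0).round(4))
mm=((h[...,0]>6)&(h[...,0]<18)&(h[...,1]>165)&(h[...,2]>60));mm[:175]=0;mm[200:]=0;mm[:,262:]&=True;mm[:,:262]=0;mm[:,292:]=0;blobs("top",im,mm,.055,20)
E
```

```text
clock: 7.32
eef_pos: [0.4693, -0.2234, 0.2564]
ee_rot: [-0.705, 0.706, -0.051, 0.052]
ft_force: [-0.7, 0.5, 0.0]
grip_width: 1.004
t 7.33 p [ 0.4693 -0.2234  0.2564] phi 81.71 y [ 0.002 -0.001 -1.   ] F [-0.7  0.5  0. ] w 1.004
units tool xyz [8.0000e-03 1.1600e-01 1.0864e+01]
top [187.8 219.6] [187, 213, 3, 14, 29] [0.5524 0.3393 0.04  ]
top [203.2 222.1] [201, 216, 5, 13, 29] [0.5453 0.2862 0.04  ]
[[0.459 0.366 0.01 ]
 [0.661 0.347 0.01 ]
 [0.649 0.25  0.01 ]
 [0.447 0.271 0.01 ]] [0.5539 0.3087 0.01  ]
top [276.2 183.7] [269, 177, 15, 14, 154] [0.6845 0.0396 0.055 ]
```

View pics/t3c.png

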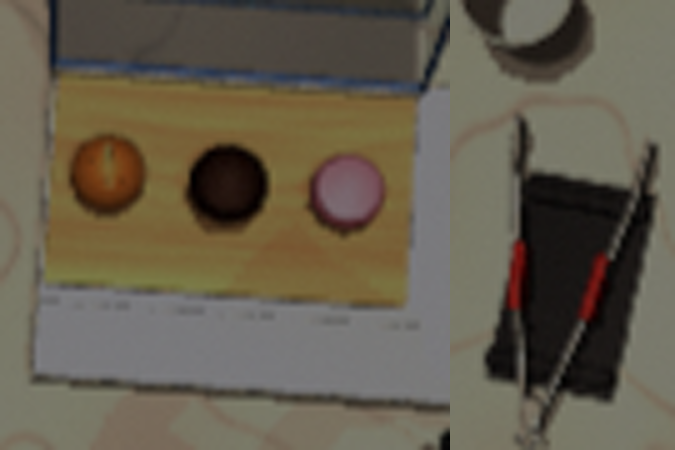

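The crop shows the roll, muffin and bun in that order from the left, all clear under the open cover. The tongs lie undisturbed, yaw about -9°. I'll move over the grips and go down.

```bash
python3 -m inch '[{"ax":0,"ay":0,"az":0,"x":0,"y":0,"z":0.98,"grip":0},{"ax":0,"ay":0,"az":0,"x":0,"y":0,"z":0.98,"grip":0},{"ax":0,"ay":0,"az":0,"x":0,"y":0,"z":0.98,"grip":0},{"ax":0,"ay":0,"az":0,"x":0,"y":0,"z":0.98,"grip":0},{"ax":0,"ay":0,"az":0,"x":0,"y":0,"z":0.98,"grip":0},{"ax":0,"ay":0,"az":0,"x":0,"y":0,"z":0.98,"grip":0},{"ax":0,"ay":0,"az":0,"x":0,"y":0,"z":0.98,"grip":0},{"ax":0,"ay":0,"az":0,"x":0,"y":0,"z":0.98,"grip":0},{"ax":0,"ay":0,"az":0,"x":0,"y":0,"z":0.98,"grip":0},{"ax":0,"ay":0,"az":0,"x":0,"y":0,"z":0.98,"grip":0},{"ax":0,"ay":0.08,"az":0,"x":0,"y":0,"z":0.98,"grip":0},{"ax":0,"ay":0,"az":0,"x":0,"y":0,"z":0.06,"grip":0},{"ax":0,"ay":0,"az":0,"x":0,"y":0,"z":0,"grip":0}]'
python3 -c "from h import *;to([.548,.313,.036])"
```

```text
clock: 9.0
eef_pos: [0.5464, 0.313, 0.2549]
ee_rot: [-0.705, 0.705, -0.055, 0.055]
ft_force: [1.0, -0.4, 0.4]
grip_width: 1.006
t 9.0 p [0.5464 0.313  0.2549] phi 81.13 y [-0.    -0.001 -1.   ] F [ 1.  -0.4  0.4] w 1.006
units tool xyz [0.032 4.379 0.009]
```

```bash
python3 -m inch '[{"ax":0,"ay":0,"az":0,"x":0.03,"y":0.9,"z":0,"grip":0},{"ax":0,"ay":0,"az":0,"x":0,"y":0.9,"z":0,"grip":0},{"ax":0,"ay":0,"az":0,"x":0,"y":0.9,"z":0,"grip":0},{"ax":0,"ay":0,"az":0,"x":0,"y":0.7,"z":0,"grip":0},{"ax":0,"ay":0,"az":0,"x":0,"y":0.2,"z":0,"grip":0},{"ax":0,"ay":0,"az":0,"x":0,"y":0.1,"z":0,"grip":0},{"ax":0,"ay":0,"az":0,"x":0,"y":0.1,"z":0,"grip":0}]'
python3 -c "from h import *;st()"
python3 -m inch '[{"ax":0,"ay":0,"az":0,"x":0,"y":0.2,"z":0,"grip":0},{"ax":0,"ay":0,"az":0,"x":0,"y":0.2,"z":0,"grip":0},{"ax":0,"ay":0,"az":0,"x":0,"y":0.18,"z":0,"grip":0},{"ax":0,"ay":0,"az":0,"x":0,"y":0,"z":0,"grip":0}]'
python3 -c "from h import *;st();p,d=grab_frame('side');cv2.imwrite('pics/s4.png',cv2.resize(p[170:300,130:290,::-1],None,fx=4,fy=4))"
```

```text
clock: 9.88
eef_pos: [0.5497, 0.3131, 0.0668]
ee_rot: [0.706, -0.704, 0.054, -0.056]
ft_force: [0.3, 0.4, 0.1]
grip_width: 1.001
t 9.88 p [0.5497 0.3131 0.0668] phi 81.11 y [ 0.004  0.001 -1.   ] F [0.3 0.4 0.1] w 1.001
clock: 10.38
eef_pos: [0.547, 0.3126, 0.0344]
ee_rot: [-0.705, 0.705, -0.055, 0.054]
ft_force: [0.3, -0.4, -0.6]
grip_width: 0.998
t 10.38 p [0.547  0.3126 0.0344] phi 81.15 y [-0.003 -0.001 -1.   ] F [ 0.3 -0.4 -0.6] w 0.998
```

View pics/s4.png

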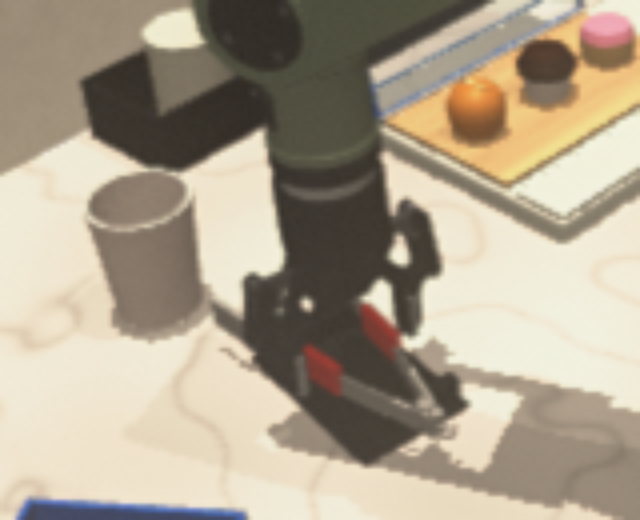

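Fingers straddle both red grips with clearance, nothing touched. I'll squeeze lightly to about 56 mm.

```bash
python3 -m inch '[{"ax":0,"ay":0,"az":0,"x":0,"y":0,"z":0,"grip":0.2},{"ax":0,"ay":0,"az":0,"x":0,"y":0,"z":0,"grip":0.3},{"ax":0,"ay":0,"az":0,"x":0,"y":0,"z":0,"grip":0.34},{"ax":0,"ay":0,"az":0,"x":0,"y":0,"z":0,"grip":0.34},{"ax":0,"ay":0,"az":0,"x":0,"y":0,"z":0,"grip":0.34}]' 25
python3 -m inch '[{"ax":0,"ay":0,"az":0,"x":0,"y":-0.1,"z":0,"grip":0.34},{"ax":0,"ay":0,"az":0,"x":0,"y":-0.2,"z":0,"grip":0.34},{"ax":0,"ay":0,"az":0,"x":0,"y":-0.3,"z":0,"grip":0.34},{"ax":0,"ay":0,"az":0,"x":0,"y":-0.4,"z":0,"grip":0.34},{"ax":0,"ay":0,"az":0,"x":0,"y":-0.4,"z":0,"grip":0.34},{"ax":0,"ay":0,"az":0,"x":0,"y":-0.3,"z":0,"grip":0.34},{"ax":0,"ay":0,"az":0,"x":0,"y":-0.2,"z":0,"grip":0.34},{"ax":0,"ay":0,"az":0,"x":0,"y":-0.1,"z":0,"grip":0.34},{"ax":0,"ay":0,"az":0,"x":0,"y":0,"z":0,"grip":0.34}]'
python3 - <<'E'
from h import *
st()
p,d=grab_frame('side');q,e=grab_frame('top');np.save('pics/s5d.npy',d);cv2.imwrite('pics/s5f.png',p[:,:,::-1]);cv2.imwrite('pics/t5f.png',q[:,:,::-1])
a=cv2.resize(p[190:290,130:240,::-1],None,fx=4,fy=4,interpolation=cv2.INTER_CUBIC);b=cv2.resize(q[150:250,170:250,::-1],None,fx=4,fy=4,interpolation=cv2.INTER_CUBIC)
cv2.imwrite('pics/s5.png',np.hstack([a,np.clip(b*1.6,0,255).astype(np.uint8)]))
E
```

```text
clock: 11.05
eef_pos: [0.5493, 0.3135, 0.0376]
ee_rot: [0.705, -0.705, 0.054, -0.056]
ft_force: [-1.5, 0.8, 6.0]
grip_width: 0.659
clock: 12.18
eef_pos: [0.548, 0.3129, 0.1358]
ee_rot: [-0.705, 0.705, -0.055, 0.055]
ft_force: [-0.9, -0.6, -1.2]
grip_width: 0.659
t 12.18 p [0.548  0.3129 0.1358] phi 81.15 y [-0. -0. -1.] F [-0.9 -0.6 -1.2] w 0.659
```

View pics/s5.png

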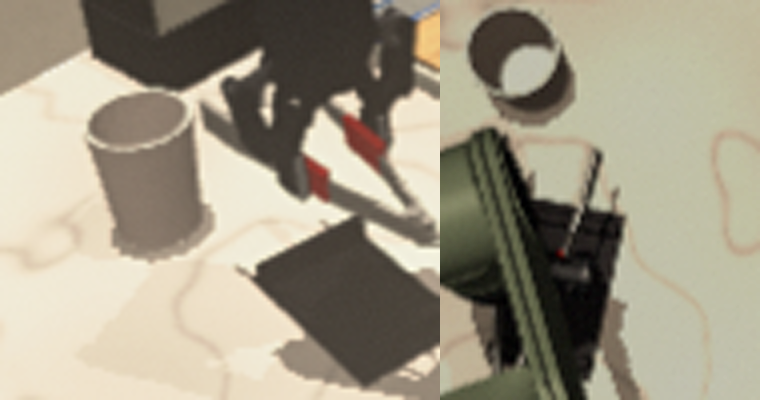

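The tongs hang from the fingers, clear of the cradle, and the cup is untouched. Next I'll measure the jaw pose in hand.

```bash
python3 - <<'E'
from h import *
s,R=st();p=s["eef_pos"];ex,ey=R[:,0],R[:,2]
print("right tip meas",ray("top",170+158/4-.4,150+152/4-.4,.144).round(4))
g=p+np.array([0,0,-.0156+.013])
for nm,P in dict(rtip_out=g+.11*ex-.041*ey+[0,0,.013],rtip_in=g+.11*ex-.036*ey+[0,0,.013]).items(): print(nm,P.round(4),proj("top",P).round(1))
for nm,P in dict(ltip_top=g+.11*ex+.041*ey+[0,0,.013],lgrip_backtop=g-.023*ex+.028*ey+[0,0,.013],rgrip_backtop=g-.023*ex-.028*ey+[0,0,.013],hinge=g-.09*ex).items():
    q=proj("side",P);print(nm,P.round(4),q.round(1),"crop",((q-[130,190])*4).round(0))
E
```

```text
t 12.28 p [0.5475 0.3127 0.135 ] phi 81.15 y [-0.001 -0.001 -1.   ] F [ 0.9  0.4 -1.3] w 0.665
right tip meas [0.647  0.2552 0.144 ]
rtip_out [0.6499 0.2553 0.1452] [209.1 186.7]
rtip_in [0.6506 0.2602 0.1452] [207.5 186.4]
ltip_top [0.6625 0.3363 0.1452] [179.8 214.8] crop [199.  99.]
lgrip_backtop [0.5291 0.3439 0.1454] [209.8 233.7] crop [319. 175.]
rgrip_backtop [0.5204 0.2886 0.1454] [227.4 225.1] crop [390. 140.]
hinge [0.4586 0.3266 0.1325] [234.  244.7] crop [416. 219.]
```

```bash
python3 -m inch '[{"ax":0,"ay":-0.43,"az":0,"x":0,"y":-0.2,"z":0,"grip":0.34},{"ax":0,"ay":-0.43,"az":0,"x":0,"y":-0.3,"z":0,"grip":0.34},{"ax":0,"ay":0,"az":0,"x":0,"y":0,"z":0,"grip":0.34}]'
python3 -c "
from h import *
print(ray('side',130+477/4-.4,170+108/4-.4,.053))
im=cv2.imread('pics/s5f.png');h=cv2.cvtColor(im,cv2.COLOR_BGR2HSV);m=(h[...,0]>6)&(h[...,0]<16)&(h[...,1]>150)&(h[...,2]>60);m[:,:235]=0;m[:,262:]=0;m[:183]=0;m[212:]=0
blobs('side',im,m,.053,20)
to([.594,.042,.16])"
```

```text
clock: 12.65
eef_pos: [0.5487, 0.3132, 0.1614]
ee_rot: [0.707, -0.707, 0.012, -0.013]
ft_force: [0.2, 0.1, -0.0]
grip_width: 0.662
[0.68343997 0.04271877 0.053     ]
side [248.4 195.5] [242, 190, 14, 11, 112] [0.6897 0.0382 0.053 ]
t 12.65 p [0.5487 0.3132 0.1614] phi 87.99 y [ 0.002  0.001 -1.   ] F [ 0.2  0.1 -0. ] w 0.662
units tool xyz [ 1.097  0.026 -5.388]
```

```bash
python3 -m inch '[{"ax":0,"ay":0,"az":0,"x":0.16,"y":0,"z":-0.5,"grip":0.34},{"ax":0,"ay":0,"az":0,"x":0.16,"y":0,"z":-0.7,"grip":0.34},{"ax":0,"ay":0,"az":0,"x":0.16,"y":0,"z":-0.8,"grip":0.34},{"ax":0,"ay":0,"az":0,"x":0.16,"y":0,"z":-0.8,"grip":0.34},{"ax":0,"ay":0,"az":0,"x":0.16,"y":0,"z":-0.8,"grip":0.34},{"ax":0,"ay":0,"az":0,"x":0.16,"y":0,"z":-0.8,"grip":0.34},{"ax":0,"ay":0,"az":0,"x":0.16,"y":0,"z":-0.6,"grip":0.34},{"ax":0,"ay":0,"az":0,"x":0,"y":0,"z":-0.36,"grip":0.34},{"ax":0,"ay":0,"az":0,"x":0,"y":0,"z":0,"grip":0.34},{"ax":0,"ay":0,"az":0,"x":0,"y":0,"z":0,"grip":0.34}]'
python3 - <<'E'
from h import *
to([.595,.0435,.0556])
p,d=grab_frame('side');q,e=grab_frame('top')
a=cv2.resize(p[130:250,180:310,::-1],None,fx=4,fy=4,interpolation=cv2.INTER_CUBIC)[:, :400];a=cv2.resize(p[140:240,200:300,::-1],None,fx=4,fy=4,interpolation=cv2.INTER_CUBIC);b=cv2.resize(q[140:240,245:345,::-1],None,fx=4,fy=4,interpolation=cv2.INTER_CUBIC)
cv2.imwrite('pics/s6.png',np.hstack([a,np.clip(b*1.6,0,255).astype(np.uint8)]))
E
```

```text
clock: 13.9
eef_pos: [0.5943, 0.0442, 0.1604]
ee_rot: [0.707, -0.707, 0.012, -0.012]
ft_force: [-0.2, 0.2, -1.1]
grip_width: 0.661
t 13.9 p [0.5943 0.0442 0.1604] phi 88.06 y [-0.001  0.001 -1.   ] F [-0.2  0.2 -1.1] w 0.661
units tool xyz [ 0.016  2.096 -0.015]
```

View pics/s6.png

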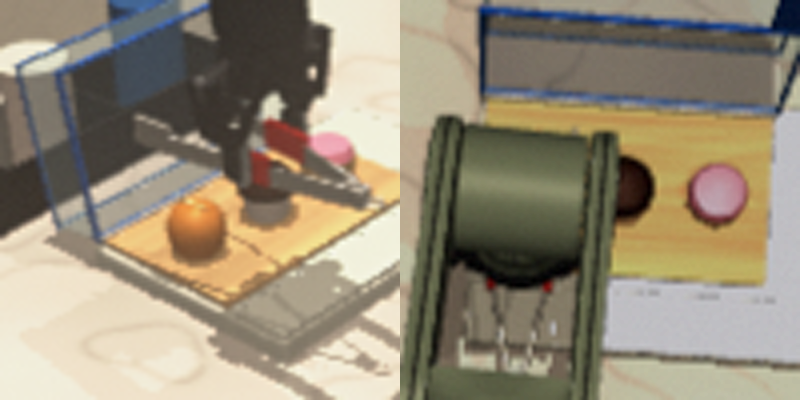

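```bash
python3 -c "
from h import *
for P in ([.7037,.0815,.171],[.7037,.0815,.145]): print((proj('side',P)-[200,140])*4)"
python3 -m inch '[{"ax":0,"ay":0,"az":0,"x":0.01,"y":0.2,"z":-0.01,"grip":0.34},{"ax":0,"ay":0,"az":0,"x":0,"y":0.3,"z":0,"grip":0.34},{"ax":0,"ay":0,"az":0,"x":0,"y":0.3,"z":0,"grip":0.34},{"ax":0,"ay":0,"az":0,"x":0,"y":0.2,"z":0,"grip":0.34},{"ax":0,"ay":0,"az":0,"x":0,"y":0,"z":0,"grip":0.34}]'
```

```text
[134.1715136  114.11138737]
[136.95955963 142.4032947 ]
clock: 14.62
eef_pos: [0.5941, 0.0427, 0.1091]
ee_rot: [0.707, -0.707, 0.013, -0.011]
ft_force: [-0.1, 0.7, -2.2]
grip_width: 0.662
```

The predicted jaw tip (134,114) matches the observed one (137,120). I'll go down the rest of the way.

```bash
python3 -m inch '[{"ax":0,"ay":0,"az":0,"x":0,"y":0.2,"z":0,"grip":0.34},{"ax":0,"ay":0,"az":0,"x":0,"y":0.2,"z":0,"grip":0.34},{"ax":0,"ay":0,"az":0,"x":0,"y":0.2,"z":0,"grip":0.34},{"ax":0,"ay":0,"az":0,"x":0,"y":0.2,"z":0,"grip":0.34},{"ax":0,"ay":0,"az":0,"x":0,"y":0.15,"z":0,"grip":0.34},{"ax":0,"ay":0,"az":0,"x":0,"y":0.1,"z":0,"grip":0.34},{"ax":0,"ay":0,"az":0,"x":0,"y":0,"z":0,"grip":0.34}]'
python3 - <<'E'
from h import *
st()
p,d=grab_frame('side')
cv2.imwrite('pics/s7.png',cv2.resize(p[150:230,210:310,::-1],None,fx=6,fy=6,interpolation=cv2.INTER_CUBIC))
E
```

```text
clock: 15.5
eef_pos: [0.5949, 0.0427, 0.0578]
ee_rot: [0.707, -0.707, 0.012, -0.012]
ft_force: [-0.0, 0.0, -0.6]
grip_width: 0.666
t 15.5 p [0.5949 0.0427 0.0578] phi 88.03 y [-0.001  0.    -1.   ] F [-0.   0.  -0.6] w 0.666
```

View pics/s7.png

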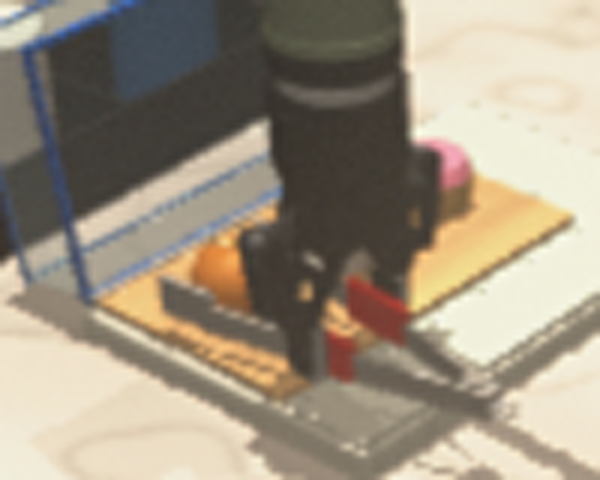

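The left jaw is outside the roll, clear of it and just above the board. Now to close.

```bash
python3 -m inch '[{"ax":0,"ay":0,"az":0,"x":0,"y":0,"z":0,"grip":0.4},{"ax":0,"ay":0,"az":0,"x":0,"y":0,"z":0,"grip":0.44},{"ax":0,"ay":0,"az":0,"x":0,"y":0,"z":0,"grip":0.48},{"ax":0,"ay":0,"az":0,"x":0,"y":0,"z":0,"grip":0.6},{"ax":0,"ay":0,"az":0,"x":0,"y":0,"z":0,"grip":0.6},{"ax":0,"ay":0,"az":0,"x":0,"y":0,"z":0,"grip":0.6},{"ax":0,"ay":0,"az":0,"x":0,"y":0,"z":0,"grip":0.6}]' 30
python3 -m inch '[{"ax":0,"ay":0,"az":0,"x":0,"y":-0.1,"z":0,"grip":0.6},{"ax":0,"ay":0,"az":0,"x":0,"y":-0.1,"z":0,"grip":0.6},{"ax":0,"ay":0,"az":0,"x":0,"y":-0.2,"z":0,"grip":0.6},{"ax":0,"ay":0,"az":0,"x":0,"y":-0.3,"z":0,"grip":0.6},{"ax":0,"ay":0,"az":0,"x":0,"y":-0.4,"z":0,"grip":0.6},{"ax":0,"ay":0,"az":0,"x":0,"y":-0.4,"z":0,"grip":0.6},{"ax":0,"ay":0,"az":0,"x":0,"y":-0.4,"z":0,"grip":0.6},{"ax":0,"ay":0,"az":0,"x":0,"y":-0.4,"z":0,"grip":0.6},{"ax":0,"ay":0,"az":0,"x":0,"y":-0.2,"z":0,"grip":0.6},{"ax":0,"ay":0,"az":0,"x":0,"y":-0.1,"z":0,"grip":0.6},{"ax":0,"ay":0,"az":0,"x":0,"y":0,"z":0,"grip":0.6},{"ax":0,"ay":0,"az":0,"x":0,"y":0,"z":0,"grip":0.6}]'
python3 - <<'E'
from h import *
st()
p,d=grab_frame('side')
cv2.imwrite('pics/s8.png',cv2.resize(p[110:230,190:320,::-1],None,fx=5,fy=5,interpolation=cv2.INTER_CUBIC))
E
```

```text
clock: 16.42
eef_pos: [0.5955, 0.0426, 0.0585]
ee_rot: [-0.707, 0.707, -0.012, 0.012]
ft_force: [-0.8, 0.2, 2.4]
grip_width: 0.528
clock: 17.92
eef_pos: [0.5946, 0.0427, 0.1873]
ee_rot: [0.707, -0.707, 0.013, -0.012]
ft_force: [-0.6, -0.3, -0.8]
grip_width: 0.53
t 17.93 p [0.5946 0.0427 0.1873] phi 88.02 y [-0.002  0.    -1.   ] F [-0.6 -0.3 -0.8] w 0.53
```

View pics/s8.png

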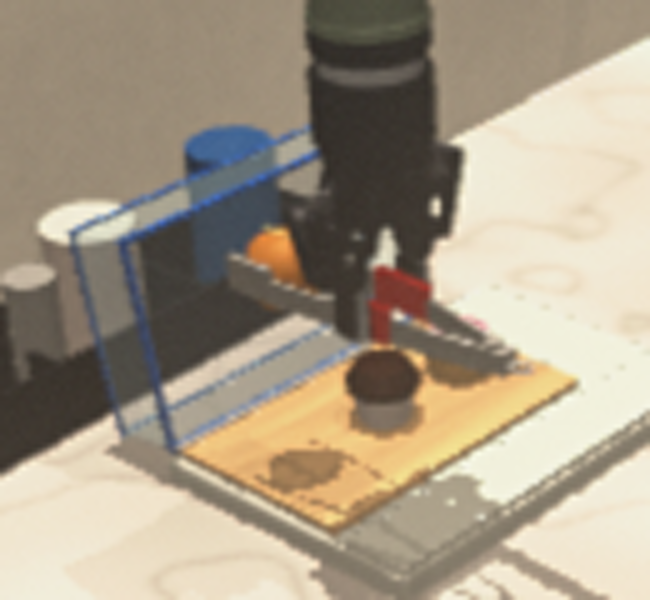

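The roll is lifted between the jaws and the muffin and bun are in place. I'll check that it holds still, then hand in.

```bash
python3 - <<'E'
from h import *
def b():
    p,d=grab_frame('side');h=cv2.cvtColor(p[:,:,::-1],cv2.COLOR_BGR2HSV);m=(h[...,0]>6)&(h[...,0]<16)&(h[...,1]>150)&(h[...,2]>60);m[:,:235]=0;m[:,256:]=0;m[:150]=0;m[172:]=0
    blobs('side',p,m,.18,10);st()
b()
E
python3 -m inch '[{"ax":0,"ay":0,"az":0,"x":0,"y":0,"z":0,"grip":0.6},{"ax":0,"ay":0,"az":0,"x":0,"y":0,"z":0,"grip":0.6},{"ax":0,"ay":0,"az":0,"x":0,"y":0,"z":0,"grip":0.6},{"ax":0,"ay":0,"az":0,"x":0,"y":0,"z":0,"grip":0.6},{"ax":0,"ay":0,"az":0,"x":0,"y":0,"z":0,"grip":0.6},{"ax":0,"ay":0,"az":0,"x":0,"y":0,"z":0,"grip":0.6},{"ax":0,"ay":0,"az":0,"x":0,"y":0,"z":0,"grip":0.6},{"ax":0,"ay":0,"az":0,"x":0,"y":0,"z":0,"grip":0.6}]'
python3 - <<'E'
from h import *
p,d=grab_frame('side');h=cv2.cvtColor(p[:,:,::-1],cv2.COLOR_BGR2HSV);m=(h[...,0]>6)&(h[...,0]<16)&(h[...,1]>150)&(h[...,2]>60);m[:,:235]=0;m[:,256:]=0;m[:150]=0;m[172:]=0
blobs('side',p,m,.18,10);st()
print(sign_off())
E
```

```text
side [245.  160.6] [240, 156, 10, 11, 65] [0.7004 0.0308 0.18  ]
t 18.02 p [0.5947 0.0427 0.1873] phi 88.03 y [-0.002  0.    -1.   ] F [-0.9 -0.4 -0.6] w 0.53
clock: 19.02
eef_pos: [0.5952, 0.0427, 0.1883]
ee_rot: [0.707, -0.707, 0.012, -0.012]
ft_force: [0.6, 0.4, -1.3]
grip_width: 0.533
side [244.9 160.2] [240, 156, 10, 10, 63] [0.7029 0.0288 0.18  ]
t 19.07 p [0.5952 0.0427 0.1883] phi 88.03 y [ 0.  0. -1.] F [-0.2  0.2 -0.5] w 0.525
the job is handed in; nothing more can be done
None
```

The job is done and handed in at about 19 s: the roll hangs clamped in the tongs' jaws, its underside about 16 cm above the counter. I swung the hasp about 1.6 rad by its tab and the cover rose fully open. I then took the tongs from their cradle by the red grips, closed them on the roll and lifted it straight up about 13 cm.

- **Hold:** the grips measure about 45 mm over the outside, which matches the jaws being shut on the roll. Over the last second the roll moved less than 0.5 px in the side view and the arm stayed still.
- **Roll height:** the 16 cm is worked out from the lift, not measured from the picture.
- **Other things:** the last picture shows the muffin in place and the bun mostly hidden behind the tongs, with no sign of having moved. The mug, jar, paper cup, lunch box and sanitiser were not in it. The arm's path kept clear of them, and I felt no unexpected contact.
- **Disagreements:** the two cameras differed by about 5 mm on positions. While the tab was pinched the wrist force reached about 16 N, well under the limit.

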